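# Lift the twist-lock lid off a hot melting pot

### The job

The lid of the small bench melting pot is hot: take the lid lifter from its tray, hook it under the lid's loop and turn the lid anticlockwise, feeling for the stop at which its twist lock is free. Then lift the lid off, carry it level, set it down gently on the empty steel ring and stand the lifter upright in its tray again. Touch the lid and pot with nothing but the lifter, never force the lock, and leave the jar, mug and tape measure where they are.

Things in the scene. Friction and masses are not known exactly. Their poses are not given: they have to be found in the camera images.
- lid_loop (a point): Centre of the top bar of the upright loop on the lid, 34 mm above the lid's top face. The loop stands in the lid's y-z plane: legs at y = +-24 mm joined by a straight level bar along y, all 8 mm round bar, so the window under the bar is 40 mm wide and 30 mm high, open along x. z is up the lid's axis.
- lid: Loose round steel lid, about 0.35 kg, disc 124 mm wide and 6 mm thick lying on the pot's rim. Origin: centre of the disc's underside, on its axis, 40 mm below the loop point. Below the disc a spigot 99 mm wide, 6 mm deep, sits loosely in the pot's mouth; under it, hidden, a cross bar along x, 84 x 14 mm, reaches 28 mm below the origin.
- pot_mouth (a point): Centre of the pot's mouth (104 mm wide), level with its rim. Twist lock inside: the lid's cross bar lies under two shelves and can rise only 2 mm. Turned anticlockwise from above 20 to 75 degrees (hidden, differs each time) it meets two hard stop pins; there, within about 5 degrees, the bar can pass up a slot. Turning takes under 0.25 N m. Lift 30 mm or more to clear the pot.
- pot: Fixed grey melting pot, 132 mm wide, 62 mm tall, with a black control box on one side. Origin: centre of its underside on the bench. More than about 30 N between lid and pot (pushing on past the stop, or pulling while still locked) damages the lock.
- lifter_grip (a point): Centre of the lifter's upright black grip block (32 mm along x, 18 mm along y, 44 mm tall), to be taken from above across its 18 mm. The lifter's z is up; x points along its prong to the free end. A level arm 22 to 30 mm below this point leads back to the spine at x = -47 to -56 mm; spine and neck are 18 mm wide.
- lifter: Loose steel C-shaped lid lifter, 0.22 kg, 160 mm tall, standing on its flat foot. Origin: centre of the foot's underside, 138 mm below the grip's centre. The foot is the prong: a paddle x = -16 to +16 mm, 34 mm wide, 8 mm thick, with ridges 6 mm high on top that leave a groove 14 mm wide along y at x = 0 to take the loop's bar. Between paddle and arm it is open for the loop.
- tray_place (a point): The point of the tray's floor, 4 mm above the bench, where the middle of the lifter's paddle (below the grip) belongs, the lifter's x along the tray's x. The lifter starts within 15 mm and 12 degrees of it. The tray's middle lies 20 mm towards -x.
- tray: Fixed shallow aluminium tray, 130 mm along x, 90 mm along y, walls 12 mm high and 4 mm thick. Origin: centre of its underside.
- rest_top (a point): Centre of the open top of the steel ring, level with its top edge. The lid's disc lies on the ring, spigot and cross bar inside it, at any yaw.
- rest: Fixed plain steel ring, the lid's resting place: 132 mm outside, 110 mm inside, 45 mm tall. Origin: centre of its underside. (Pot, ring and lifter tray stand in three places that swap; the middle one is inside a big flat white packing tray with walls 55 mm high.)
- jar_mid (a point): White jar with a red cap, 47 mm across and 76 mm tall; this point is half-way up. To be left alone.
- mug_mid (a point): White mug, 82 mm across, 91 mm tall; point half-way up. To be left alone.
- measure_mid (a point): Yellow and black tape measure, 66 x 74 x 36 mm; point half-way up. To be left alone.
Things that resemble listed ones, but are neither listed nor needed, are in the scene too. What is shaped like the lid but red or turquoise is not meant.

How it is judged:
By the outcome, as a careful person would: the job done as asked, in the order asked, and still so for the second after the job is handed in, with the robot touching nothing.
It also fails if it takes over 72 s, if anything falls off the work surface, if the arm or the gripper's body presses on something with over 40 N, if the wrist force passes 120 N, or if a joint passes its speed limit or range.

### The arm

A 6-joint arm with a two-finger parallel gripper is mounted at the origin on the work surface; the furniture and walls round the work are solid. World frame = base frame: x ahead of the robot, y to its left, z up, the work surface at z = 0. Lengths are in mm, angles in degrees, forces in N, time in s.
With the tool pointing down it reaches from about 325 to 925 mm from the base axis. Payload 3.1 kg.
Tool frame: the origin (TCP) lies at the very end of the fingers, on their centre line; the grasp point (between the pads) lies grasp_offset behind it (grasp_offset is the distance from the TCP to the grasp point, in mm); z points along the fingers, y is the line along which they close (so a half turn about z gives the same grasp; the last joint's range is limited). The gripper opens to 85 mm and grips with 20 to 120 N. Pads are 22 mm wide; open, the fingers measure 114 mm over their backs; the gripper's body (76 mm by 85 mm) begins 54 mm behind the grasp point. The pads swing forward as they close: fully open they stand 13 mm farther back than shut.
Start: joints at [-82.747, 12.427, 92.441, -0, 75.132, -6.429], TCP at [147.856, -607.271, 231.3] pointing down, gripper open.
Joint ranges: [-157.48, 157.48], [-44.54, 120.13], [17.64, 146.25], [-64.5, 244.5], [7.68, 150.69], [-147.95, 147.95]. Speed limits (degrees/s): [159.86, 159.86, 180, 180, 180, 180].

### API

Orientations are given as [roll, pitch, yaw] about the fixed x, y, z axes, in that order (R = Rz(yaw) Ry(pitch) Rx(roll)).
In Python, from station import * gives the robot as it stands. Calls block until the motion is done:
- goto(position, orientation): joint-space move of the TCP to a pose.
- move_l(position, attitude=None, speed=150): straight line of the TCP; attitude=None keeps the orientation; speed is the mean speed in mm/s.
- move_j(angles): joint-space move.
- grip(opening, squeeze=None): finger opening in mm; squeeze is the grip in N (None keeps the last); returns when the fingers have stopped.
- wait(seconds).
- solve_ik(position, orientation): joint angles nearest the present ones, or None.
- get_obs(): the state.
- get_image(name): name is "side" or "top" or "wrist"; returns the picture (480x640x3 uint8, red, green, blue); there is no depth.
- get_calibration(name): a dict with "fx", "fy", "cx", "cy" (pixels), "R" (3x3) and "t" (3): a world point X has camera coordinates R X + t; the wrist camera has in their place "mount" (4x4, takes a point from camera to tool coordinates, whose origin is the TCP and whose axes are the flange's). Camera axes: x right, y down, z forward; pixel columns grow to the right and rows downward; lengths in mm; the calibration is good to about 2 mm. A picture is of the moment at which its call begins: read the wrist's pose just before it. get_calibration takes no time and is no camera call.
A pose or a line that the arm cannot do raises Unreachable and nothing moves.
- sign_off(): hands the job in; it is judged then, once.
Trained networks look in the newest picture that a camera, given by its name, has taken for a name from the list of things; names that differ only in an ending like _2 or _b are one class to them, and where a whole thing is asked for, a point or a joint stands for the part that bears it (a point fixed in the world has none). Each returns a list of dicts, best first, with "score" (0 to 1); they miss things now and then, are a little off and sometimes report something else, mostly with a low value. They report only what shows in the picture. A call takes as long as a camera call. They do not tell look-alikes from the thing itself.
- spot_in(name, camera): "extent" ([centre column, centre row, width, height] in pixels, round what is visible of it).
- regions_of(name, camera): "region" (480x640 bool, what is visible of it) and "extent" ([centre column, centre row, width, height] in pixels, round what is visible of it).
The state is a dict: "t": time; "joint_pos": joint angles; "qvel": joint speeds; "effort": joint torques, N m; "tcp_pos": TCP position; "ee_rot": TCP orientation; "wrist_force": force on the tool from outside, world axes, zero at the start; "moment": the same for the moment, N m; "grip_width": finger opening in mm; "grip_force": force on a finger pad.
Only numpy, scipy, OpenCV 4.12 (cv2) and the standard library are available. Lean on these libraries where they do the work, as an engineer would, in place of code of your own. Each camera call takes 0.05 s, during which the arm holds its last target. There are 200 camera calls.

## Working session

There is one attempt and no reset: what is moved stays moved. The work goes in short steps, each a Python script; the robot and the scene stay as the last script left them, time stands still between calls to the robot, and variables do not carry over. Pictures are saved under pics/ and viewed, at most 10 in all, crops included, and the job is handed in when it is done.

```bash
mkdir -p pics; ls
python3 - <<'E'
from station import *
import cv2, numpy as np
o=get_obs(); print(o)
for c in ("top","side"):
    im=get_image(c); cv2.imwrite(f"pics/{c}0.png",im[:,:,::-1])
    k=get_calibration(c); R=np.array(k["R"]); print(c,k["fx"],k["cx"],k["cy"],"cam at",-R.T@np.array(k["t"]))
    for n in ("lid","pot","lifter","tray","rest","lid_loop","lifter_grip"):
        print(n,[(round(d["score"],2),[round(v) for v in d["extent"]]) for d in spot_in(n,c)][:4])
E
```

```text
pics
{'t': 0.0, 'joint_pos': array([-8.27468549e+01,  1.24788391e+01,  9.25288632e+01,  1.58089427e-03,
        7.51302401e+01, -6.42966315e+00]), 'qvel': array([ 0.08401983, -0.06832369, -0.03412646, -0.06823311,  0.04692564,
       -0.00142749]), 'effort': array([-3.18370794e-04, -3.96844482e+01, -3.03853798e+01, -9.88625220e-05,
        9.79551551e-03,  7.67365862e-06]), 'tcp_pos': array([ 147.75695365, -606.4507668 ,  229.94221257]), 'ee_rot': array([-1.79863096e+02, -1.69646196e-02,  1.36823805e+01]), 'wrist_force': array([-0.68199689,  0.70927161,  0.48743634]), 'moment': array([ 0.00514988, -0.03183699, -0.01306968]), 'grip_force': 0.0, 'grip_width': 85.24972014039886}
top 610.7861650668045 319.45438158855694 233.11427337751127 cam at [-342.90272161 -449.96033096 1626.70905767]
lid [(0.84, [358, 344, 43, 34]), (0.81, [465, 248, 41, 35]), (0.76, [410, 284, 40, 35])]
pot []
lifter [(0.86, [359, 211, 22, 48])]
tray [(0.59, [355, 227, 44, 38])]
rest [(0.94, [231, 190, 38, 42])]
lid_loop [(0.8, [356, 344, 47, 37]), (0.73, [411, 284, 36, 30]), (0.72, [414, 285, 40, 39]), (0.37, [356, 226, 52, 33])]
lifter_grip [(0.8, [360, 208, 20, 44]), (0.54, [354, 228, 45, 37]), (0.48, [429, 293, 12, 18])]
side 507.6550285631576 321.82541279779383 242.22821165143387 cam at [  452.30785126 -1080.47271551   604.71096873]
lid [(0.84, [446, 380, 73, 49]), (0.76, [320, 337, 66, 46])]
pot [(0.69, [310, 358, 90, 53])]
lifter [(0.82, [373, 268, 39, 71])]
tray [(0.84, [370, 294, 56, 24])]
rest [(0.85, [320, 225, 42, 31]), (0.54, [374, 267, 40, 75]), (0.38, [282, 278, 21, 34])]
lid_loop [(0.75, [320, 334, 68, 44]), (0.72, [208, 332, 67, 47]), (0.68, [445, 381, 72, 57])]
lifter_grip [(0.87, [377, 269, 33, 65])]
```

View pics/top0.png

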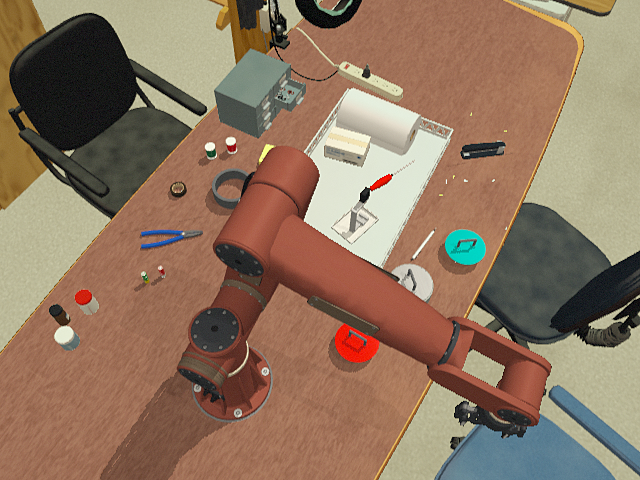

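View pics/side0.png

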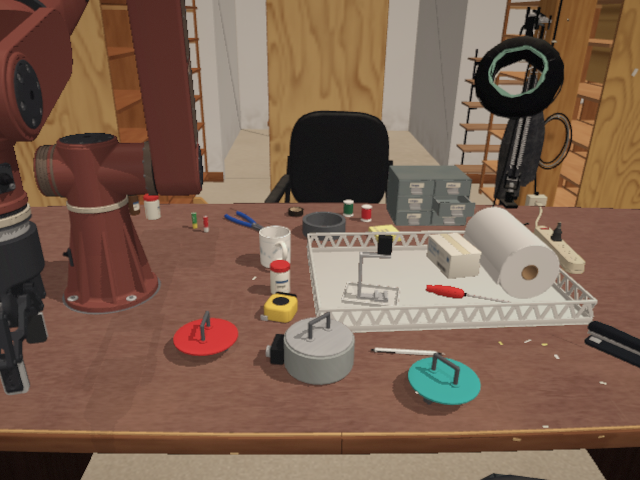

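The top picture shows the ring at (231,190), the grey lid and pot at (410,285), mostly behind the arm, and the lifter's black grip at (365,194). The side picture shows the pot with the grey lid at (319,345), the lifter grip at (385,244), the spine at its left (361,275), and the ring at (324,226).

There are three lid candidates in the side view: red (206,337), turquoise (444,381) and grey on the pot (319,335). The grey one fits, because it is steel and sits on the pot with the black control box. I'll measure roughly, then look from near with the wrist camera.

```bash
cat > h.py <<'E'
from station import *
import cv2, numpy as np
from scipy.spatial.transform import Rotation as Ro
def cam(c,obs=None):
    k=get_calibration(c); K=np.array([[k["fx"],0,k["cx"]],[0,k["fy"],k["cy"]],[0,0,1]])
    if c!="wrist": return K,np.array(k["R"]),np.array(k["t"])
    T=np.eye(4); T[:3,:3]=Ro.from_euler("xyz",obs["ee_rot"],degrees=True).as_matrix(); T[:3,3]=obs["tcp_pos"]
    M=np.linalg.inv(T@np.array(k["mount"])); return K,M[:3,:3],M[:3,3]
def plane(uv,z,C):
    K,R,t=C; d=R.T@np.linalg.solve(K,[uv[0],uv[1],1]); o=-R.T@t; return o+d*(z-o[2])/d[2]
def proj(X,C):
    K,R,t=C; p=K@(R@np.array(X,float)+t); return p[:2]/p[2]
def tri(a,Ca,b,Cb):
    P=[K@np.c_[R,t] for K,R,t in(Ca,Cb)]
    X=cv2.triangulatePoints(P[0],P[1],np.array(a,float),np.array(b,float)).ravel(); return X[:3]/X[3]
def snap(n):
    o=get_obs(); im=get_image("wrist"); cv2.imwrite(f"pics/{n}.png",im[:,:,::-1]); return o,im,cam("wrist",o)
E
python3 - <<'E'
from h import *
np.set_printoptions(precision=1,suppress=True)
T,S=cam("top"),cam("side")
print("grip",tri((365,195),T,(385,244),S), "side z142",plane((385,244),142,S))
print("loop side z102+8",plane((320,320),102,S), "lid centre",plane((320,338),68,S), "top",plane((411,284),68,T))
print("ring side",plane((324,221),45,S),"top",plane((230,188),45,T))
print("tray",plane((370,294),8,S),plane((355,226),8,T))
k=get_calibration("wrist"); print(np.array(k["mount"]),k["fx"],k["cx"],k["cy"])
for n,u in dict(jar=(280,265),mug=(275,230),meas=(281,300),teal=(444,375),box=(453,240),driver=(447,291),roll=(495,250)).items(): print(n,plane(u,60,S))
E
```

```text
grip [634.9 -59.  147. ] side z142 [636.8 -47.9 142. ]
loop side z102+8 [ 484.1 -296.4  102. ] lid centre [ 484.4 -303.6   68. ] top [ 481.9 -297.8   68. ]
ring side [516.3 336.6  45. ] top [504.  347.8  45. ]
tray [611.7 -38.    8. ] [606.  -51.6   8. ]
[[  -0.    -1.    -0.3   79.5]
 [   1.    -0.     0.    -0.6]
 [  -0.    -0.3    1.  -142.4]
 [   0.     0.     0.     1. ]] 406.7450994020035 323.8519479498107 250.49857147696912
jar [398.3  11.1  60. ]
mug [375.4 229.2  60. ]
meas [ 407.2 -153.4   60. ]
teal [ 689.4 -401.1   60. ]
box [858.2 162.3  60. ]
driver [ 768.9 -116.4   60. ]
roll [950.8  98.2  60. ]
```

Run:
```python
import cv2
a=cv2.imread("pics/side0.png")
a=cv2.resize(a[200:390,250:480],None,fx=3.2,fy=3.15,interpolation=cv2.INTER_CUBIC); print(a.shape)
cv2.imwrite("pics/crop.png",a)
```

```text
(598, 736, 3)
```

View pics/crop.png

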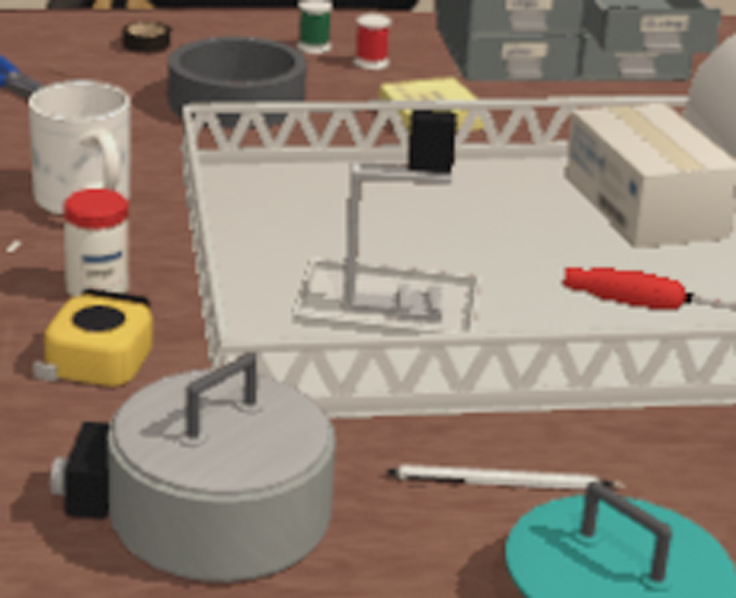

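The crop confirms the grey lid on the pot with the black control box. Its loop bar runs from crop (190,395) to (250,358). The lifter stands in the small tray with its arm pointing about +x. Next I'll hover over each and look with the wrist camera.

Run:
```python
from h import *
import pickle
np.set_printoptions(precision=1,suppress=True)
try: print("go",grasp_offset)
except Exception as e: print(e)
D={}
for n,p in dict(pot=(470,-300,330),lif=(620,-55,420)).items():
    goto(p,(180,0,0)); o,im,C=snap("w_"+n); print(o["t"],o["tcp_pos"],o["ee_rot"])
    D[n]=o
    for q in (("lid","lid_loop","pot") if n=="pot" else ("lifter","lifter_grip","tray")):
        print(q,[(round(d["score"],2),[round(v) for v in d["extent"]]) for d in spot_in(q,"wrist")][:3])
pickle.dump(D,open("D.pkl","wb"))
a=cv2.imread("pics/w_pot.png");b=cv2.imread("pics/w_lif.png")
cv2.imwrite("pics/both.png",cv2.resize(np.vstack([a,b]),(400,600)) )
```

```text
go 18.700000000000003
2.4667 [ 469.5 -300.7  329.6] [180.    0.   -0.1]
lid [(0.89, [276, 357, 104, 83]), (0.79, [403, 12, 89, 23]), (0.64, [315, 184, 122, 124])]
lid_loop [(0.9, [401, 14, 85, 21]), (0.82, [316, 185, 121, 126]), (0.64, [275, 356, 99, 85])]
pot [(0.63, [316, 194, 131, 150]), (0.35, [52, 44, 101, 89])]
3.8167 [619.5 -56.1 419.3] [180.    0.1  -0.1]
lifter [(0.61, [323, 193, 28, 78])]
lifter_grip [(0.92, [323, 193, 23, 76])]
tray [(0.9, [312, 179, 86, 110])]
```

View pics/w_pot.png

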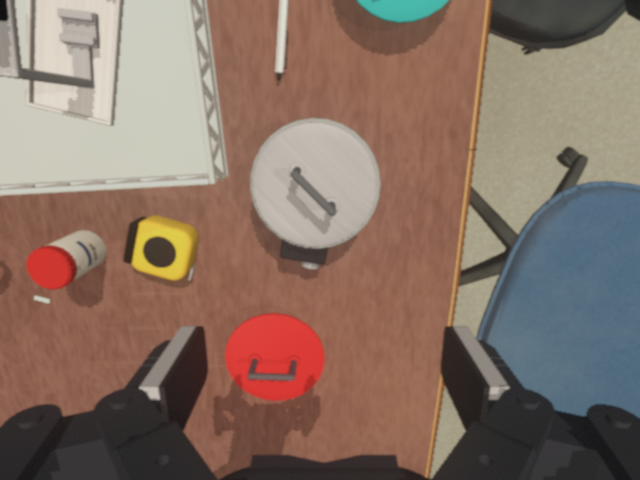

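View pics/w_lif.png

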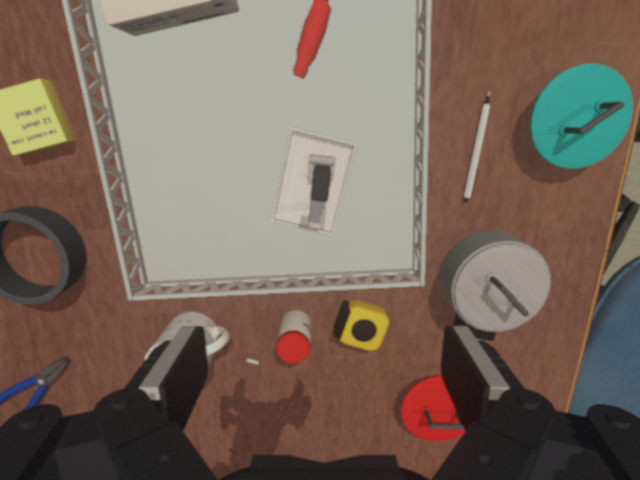

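In the pot view the grey lid is at (315,184), with bar ends near (297,174) and (332,208). In the lifter view the grip's black top is near (320,182), the spine is toward −x at (316,222), and the small tray's corners are (292,129), (354,144), (332,234) and (274,220). I'll fit these silhouettes numerically.

```bash
cat > fit.py <<'E'
from h import *
from scipy.optimize import minimize
def hull(P,C):
    return cv2.convexHull(np.array([proj(p,C) for p in P]).astype(np.float32)).reshape(-1,2)
def iou_fit(mask,shape,x0,step,C):
    big=cv2.resize(mask.astype(np.uint8),None,fx=4,fy=4,interpolation=cv2.INTER_LINEAR)
    def f(p):
        m=np.zeros_like(big); cv2.fillPoly(m,[np.round((hull(shape(p),C)+.5)*4).astype(np.int32)],1)
        return 1-(m&big).sum()/max(1,(m|big).sum())
    s=np.vstack([x0]+[np.array(x0)+np.eye(len(x0))[i]*step[i] for i in range(len(x0))])
    r=minimize(f,x0,method="Nelder-Mead",options=dict(initial_simplex=s,xatol=.05,fatol=1e-4)); return r.x,1-r.fun
def rz(a): a=np.radians(a); return np.array([[np.cos(a),-np.sin(a)],[np.sin(a),np.cos(a)]])
def box(lx,ly,z0,z1):
    q=np.array([[a,b] for a in(-lx/2,lx/2) for b in(-ly/2,ly/2)])
    def s(p):
        xy=q@rz(p[2]).T+p[:2]; return [[*v,z] for v in xy for z in(z0,z1)]
    return s
def disc(d,z0,z1):
    a=np.linspace(0,2*np.pi,60); q=d/2*np.c_[np.cos(a),np.sin(a)]
    return lambda p:[[*v,z] for v in q+np.array(p[:2]) for z in(z0,z1)]
def dark(im,ext,th=70):
    m=im.max(2)<th; k=np.zeros_like(m); x,y,w,h=ext; k[int(y-h/2):int(y+h/2),int(x-w/2):int(x+w/2)]=1; m&=k
    n,l,s,_=cv2.connectedComponentsWithStats(m.astype(np.uint8)); 
    return l==1+np.argmax(s[1:,4])
E
python3 - <<'E'
from fit import *
import pickle
np.set_printoptions(precision=1,suppress=True)
D=pickle.load(open("D.pkl","rb"))
C=cam("wrist",D["pot"]); im=cv2.imread("pics/w_pot.png")[:,:,::-1]
for s in (((297,174),(332,208)),):
    a,b=[plane(u,102,C) for u in s]; print("bar",a,b,(a+b)/2,np.linalg.norm(a-b),np.degrees(np.arctan2(*(b-a)[1::-1])))
m=dark(im,(315,192,56,56),115); print("bar dark",m.sum(),np.argwhere(m).min(0)[::-1],np.argwhere(m).max(0)[::-1])
C=cam("wrist",D["lif"]); im=cv2.imread("pics/w_lif.png")[:,:,::-1]
m=dark(im,(320,185,40,60)); print("grip dark",m.sum())
print("grip",iou_fit(m,box(32,18,120,164),[625,-55,-8],[6,6,8],C))
c=[plane(u,12,C) for u in((292,129),(354,144),(332,234),(274,220))]; c=np.array(c)
print("tray",c.mean(0),c, np.linalg.norm(c-np.roll(c,1,0),axis=1))
x=(c[0]+c[1]-c[2]-c[3])/2; print("yaw",np.degrees(np.arctan2(x[1],x[0])))
# closer look at the lifter, networks for lid
goto((600,-57,330),(180,0,-10)); o,im,C=snap("w_lif2")
ls=spot_in("lifter_grip","wrist"); print(ls[:1]); e=ls[0]["extent"]
m=dark(im,(e[0],e[1],e[2]+20,e[3]+20)); print(m.sum(),iou_fit(m,box(32,18,120,164),[625,-55,-8],[6,6,8],C)); print(o["t"])
E
```

```text
bar [ 501.7 -276.   102. ] [ 470.5 -307.7  102. ] [ 486.1 -291.8  102. ] 44.46759647885725 -134.53072405034553
bar dark 330 [292 168] [334 215]
grip dark 128
grip (array([632.7, -52.2,  -8.6]), np.float64(0.17270769782881756))
tray [616. -41.  12.] [[686.2 -14.8  12. ]
 [667.3 -95.5  12. ]
 [545.1 -67.2  12. ]
 [565.3  13.3  12. ]] [124.1  82.9 125.4  83. ]
yaw -13.022379696006118
[{'extent': [314.1, 189.4, 31.1, 92.0], 'score': 0.95}]
888 (array([636.3, -52.8, -11.4]), np.float64(0.7666612084493204))
4.475
```

Run:
```python
from fit import *
o=get_obs(); C=cam("wrist",o); im=cv2.imread("pics/w_lif2.png"); 
x0,y0,f=220,90,4
c=cv2.resize(im[y0:y0+150,x0:x0+200],None,fx=f,fy=f,interpolation=cv2.INTER_CUBIC)
for p,col in (((636.3,-52.8,-11.4),(0,255,0)),):
    cv2.polylines(c,[((hull(box(32,18,120,164)(p),C)-[x0,y0]+.5)*f).astype(int)],True,col,1)
cv2.polylines(c,[((hull(box(130,90,12,12)((616,-41,-13)),C)-[x0,y0]+.5)*f).astype(int)],True,(0,0,255),1)
cv2.imwrite("pics/lif2c.png",c)
```

```text
(no output)
```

View pics/lif2c.png

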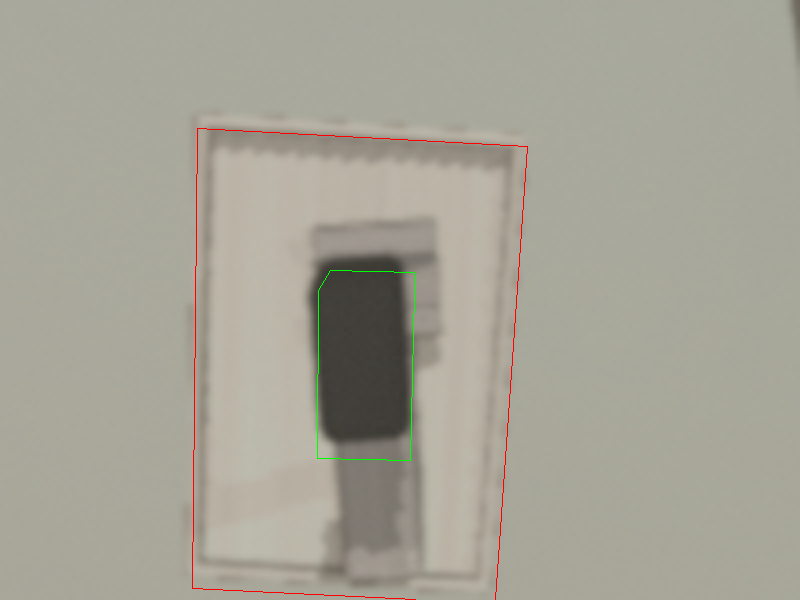

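The green grip fit is low: the black top really spans crop (313–405, 257–440), so the mask picked up other dark pixels. The tray outline is about 3 mm too far toward −x, so its centre is about (619,−40.5). I'll refit the grip and then grasp it.

Run:
```python
from fit import *
np.set_printoptions(precision=1,suppress=True)
o=get_obs(); C=cam("wrist",o); im=cv2.imread("pics/w_lif2.png")[:,:,::-1]
m=dark(im,(310,177,30,58),90); ys,xs=np.where(m); print(m.sum(),xs.min(),xs.max(),ys.min(),ys.max())
p,q=iou_fit(m,box(32,18,120,164),[640,-52,-8],[6,6,8],C); print("grip",p,q)
# top-face check
print([plane(((u/4+220),(v/4+90)),164,C)[:2] for u,v in((318,260),(405,260),(409,438),(322,438))])
```

```text
981 298 321 154 200
grip [639.6 -52.6 -10.6] 0.8677533187699547
[array([658.8, -48.4]), array([656. , -64.5]), array([622.7, -59.3]), array([625.7, -42.8])]
```

Run:
```python
from h import *
np.set_printoptions(precision=1,suppress=True)
move_l((640,-53,240),(180,0,-9.5),200); move_l((640,-53,126),None,120)
o=get_obs(); print(o["t"],o["tcp_pos"],o["wrist_force"])
grip(10,90); o=get_obs(); print(o["t"],o["grip_width"],o["grip_force"],o["wrist_force"],o["moment"],o["tcp_pos"],o["ee_rot"])
move_l((640,-53,136),None,60); wait(.2); o=get_obs(); print(o["t"],o["grip_width"],o["wrist_force"],o["moment"])
move_l((560,-75,300),None,200); o,im,C=snap("w_held"); print(o["t"])
```

```text
6.3167 [640.9 -53.2 127.2] [0.1 0.5 0.4]
6.9417 16.80677589790787 87.63406276702881 [-0.5 -0.9  2.3] [-0.1  0.  -0. ] [640.3 -53.2 126.4] [180.   -0.   -9.5]
7.4583 17.006548848230057 [ 0.3 -0.3 -2.2] [ 0. -0.  0.]
8.525
```

Run:
```python
from fit import *
np.set_printoptions(precision=1,suppress=True)
u=np.array([np.cos(np.radians(-44.5)),np.sin(np.radians(-44.5))]); L=np.array([485,-296])
p=L-60*u
goto((*p,245),(180,0,-44.5)); wait(.3); o,im,C=snap("w_pre"); print(o["t"],o["tcp_pos"],o["ee_rot"])
r=regions_of("lid","wrist"); 
for d in r[:3]:
    e=d["extent"]; print("lid",d["score"],e)
    if abs(plane(e[:2],68,C)[0]-485)<40: print(iou_fit(d["region"],disc(124,62,68),[485,-296],[5,5],C))
print([(d["score"],d["extent"]) for d in spot_in("lid_loop","wrist")][:3])
c=cv2.resize(im[:,:,::-1],(800,600)); 
for q in ((L[0],L[1],68),(*(L+24*np.array([-u[1],u[0]])),102),(*(L-24*np.array([-u[1],u[0]])),102)):
    cv2.circle(c,tuple((proj(q,C)*1.25).astype(int)),3,(0,0,255),1)
cv2.imwrite("pics/w_pre_b.png",c)
```

```text
9.7583 [ 443.1 -253.3  245.4] [-180.    -0.   -44.4]
lid 0.82 [444.2, 336.0, 122.0, 92.7]
lid 0.67 [323.1, 143.7, 161.4, 159.6]
(array([ 484.2, -289.9]), np.float64(0.9568945982136288))
[(0.76, [322.4, 146.1, 164.2, 163.8]), (0.7, [440.4, 334.6, 119.5, 92.7])]
```

View pics/w_pre_b.png

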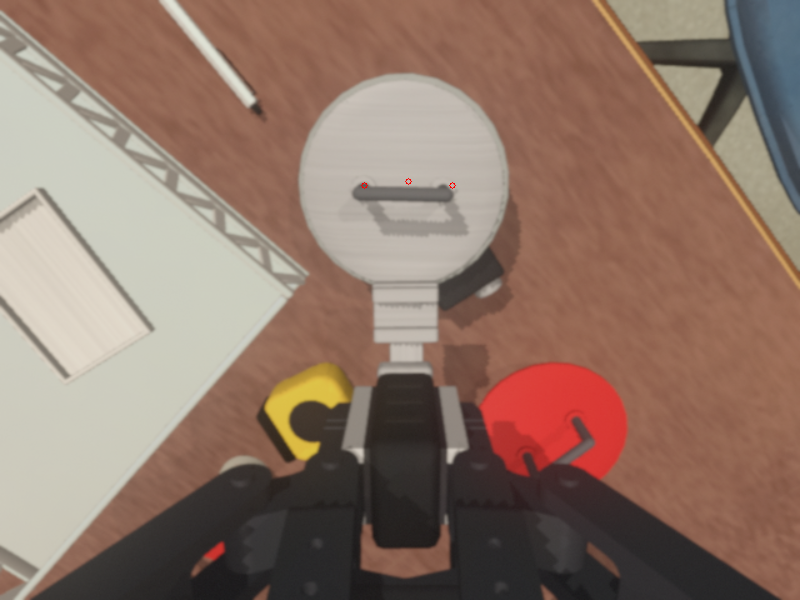

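The lid's bar runs from (353,192) to (454,195) in this 800‑px view. The held paddle is at (375–438, 285–340), lined up with the bar to within a few mm. Now the bar's pose gets fitted and also compared with the paddle's own projection.

Run:
```python
from fit import *
np.set_printoptions(precision=1,suppress=True)
o=get_obs(); C=cam("wrist",o); im=cv2.imread("pics/w_pre.png")[:,:,::-1]
m=dark(im,(323,155,100,16),105); ys,xs=np.where(m); print(m.sum(),xs.min(),xs.max(),ys.min(),ys.max())
print("bar fit",iou_fit(m,box(8,56,98,106),[485,-295,-45],[4,4,4],C))
a,b=[plane((u/1.25,v/1.25),102,C) for u,v in((353,192),(454,195))]; print(a,b,(a+b)/2,np.linalg.norm(a-b))
# paddle: front edge top z=foot+14 at cols 375..438 row 284 ; expected from TCP
foot=o["tcp_pos"][2]-122.4
u=rz(o["ee_rot"][2])
for x,y,z,px in ((16,17,8,(374,284)),(16,-17,8,(438,284))):
    w=np.r_[o["tcp_pos"][:2]+u@[x,y],foot+z]; print("exp px",proj(w,C)*1.25,"seen",px, "seen at", u.T@(plane((px[0]/1.25,px[1]/1.25),foot+z,C)[:2]-o["tcp_pos"][:2]))
```

```text
168 284 361 156 160
bar fit (array([ 482.8, -289.4,  -43.4]), np.float64(0.15464097056945492))
[ 503.3 -272.1  102. ] [ 463.3 -310.5  102. ] [ 483.3 -291.3  102. ] 55.422025585987775
exp px [373.7 276.1] seen (374, 284) seen at [11.8 16.9]
exp px [439.3 276.1] seen (438, 284) seen at [ 11.8 -16.4]
```

Run:
```python
from fit import *
np.set_printoptions(precision=1,suppress=True)
B=np.array([483.5,-291.0]); yaw=-46.2; u=rz(yaw)[:,0]
P=lambda d:B+(3+d)*u
move_l((*P(-58),245),(180,0,yaw),100); move_l((*P(-58),199),None,60)
f0=get_obs()["wrist_force"]; 
for d in (-40,-25,-15,-7,0):
    move_l((*P(d),199),None,60); o=get_obs(); df=o["wrist_force"]-f0; print(d,o["t"],df,o["tcp_pos"])
    if np.linalg.norm(df)>5: break
wait(.2); o,im,C=snap("w_ins"); print(o["t"],o["wrist_force"],o["moment"],o["ee_rot"])
cv2.imwrite("pics/w_ins_c.png",cv2.resize(im[140:340,220:420,::-1],(600,600),interpolation=cv2.INTER_CUBIC))
```

```text
-40 11.525 [-0.1 -0.6 -0.6] [ 458.2 -264.6  199.1]
-25 11.925 [ 0.1 -0.9 -1.3] [ 468.5 -275.4  199. ]
-15 12.2417 [ 0.3 -0.9 -0.1] [ 475.4 -282.6  199. ]
-7 12.525 [-0.1 -0.4 -0.6] [ 481.  -288.4  199.1]
0 12.7917 [ 0.4 -0.2 -1. ] [ 485.8 -293.5  199.1]
12.9917 [ 0.  -0.4 -1.7] [-0.  -0.1 -0. ] [180.    0.  -46.2]
```

View pics/w_ins_c.png

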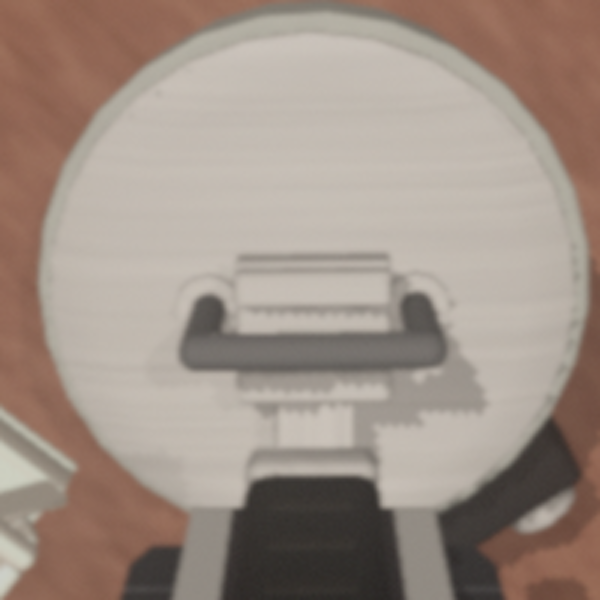

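The paddle sits in the window, with the bar over the groove and even gaps to both legs. Now I'll raise gently to find contact, then turn in small steps watching the moment.

Run:
```python
from fit import *
np.set_printoptions(precision=2,suppress=True)
B=np.array([483.5,-291.0]); yaw=-46.2
P=lambda y:B+3*rz(y)[:,0]
def fm(n=4):
    a=[]
    for _ in range(n): wait(.02); o=get_obs(); a.append(np.r_[o["wrist_force"],o["moment"]])
    return np.mean(a,0)
f0=fm(); z=199; print(f0)
move_l((*P(yaw),208),None,40); z=208
while z<217:
    z+=.5; move_l((*P(yaw),z),None,20); f=fm(2)-f0
    if f[2]<-1.8: break
print("contact z",z,f,get_obs()["t"]); zc=z
z=zc-1.2; move_l((*P(yaw),z),None,20); f0=fm(); print(f0); 
hist=[]
y=yaw
while y<yaw+92:
    y+=2; move_l((*P(y),z),(180,0,y),15); f=fm(2)-f0; o=get_obs(); hist.append((y,o["ee_rot"][2],*f))
    if abs(f[5])>.4 or np.linalg.norm(f[:3])>8: break
for h in hist[::3]+hist[-3:]: print(np.array(h))
print(get_obs()["t"],z)
```

```text
[-0.21 -0.2  -2.02 -0.04 -0.04 -0.  ]
contact z 213.0 [ 1.17 -0.1  -2.74 -0.04 -0.   -0.03] 16.3167
[-0.19  0.17 -2.26 -0.01 -0.02  0.02]
[-44.2  -44.24   0.39  -0.26  -0.43  -0.03   0.     0.01]
[-38.2  -38.26   1.15  -0.36  -0.11  -0.09  -0.04  -0.03]
[-32.2  -32.26   0.91  -1.18   0.12  -0.17  -0.12  -0.08]
[-26.2  -26.26   1.06  -0.42   0.27  -0.06  -0.15  -0.14]
[-20.2  -20.26   0.4   -0.7    1.08  -0.05  -0.09  -0.14]
[-14.2  -14.26   0.05  -0.18   0.12   0.04  -0.06  -0.13]
[-8.2  -8.26  0.85 -0.18  0.55  0.03 -0.04 -0.16]
[-2.2  -2.26  1.   -0.08  0.43  0.04 -0.05 -0.11]
[ 3.8   3.74  0.3   0.32  1.43  0.08 -0.03 -0.14]
[ 9.8   9.74  0.54 -0.23  0.77  0.04 -0.03 -0.18]
[15.8  15.74  0.44 -0.05  1.43  0.05 -0.06 -0.16]
[21.8  21.74  0.45  0.05  0.5   0.07 -0.08 -0.14]
[27.8  27.74 -0.06  0.3   0.32  0.08 -0.05 -0.2 ]
[33.8  33.74  0.19 -0.78  0.28 -0.07 -0.13 -0.18]
[33.8  33.74  0.19 -0.78  0.28 -0.07 -0.13 -0.18]
[35.8  35.72 -0.07 -0.82 -0.1  -0.34 -0.26 -0.37]
[37.8  37.69  1.51 -1.97 -0.92 -0.49 -0.33 -0.78]
28.5333 211.8
```

The stop was felt at about yaw 36–38, a turn of roughly 72°, with the moment stepping from 0.18 to 0.78 N m. I'll ease off to the turning level and lift slowly while watching the pull.

Run:
```python
from fit import *
np.set_printoptions(precision=2,suppress=True)
B=np.array([483.5,-291.0])
P=lambda y:B+3*rz(y)[:,0]
def fm(n=2):
    a=[]
    for _ in range(n): wait(.02); o=get_obs(); a.append(np.r_[o["wrist_force"],o["moment"]])
    return np.mean(a,0)
y=36.0; z=211.8
move_l((*P(y),z),(180,0,y),15); print("eased",fm())
ok=True
while z<224:
    z+=1; move_l((*P(y),z),None,20); f=fm(); print(round(z,1),f)
    if f[2]<-13 or abs(f[5])>.8: ok=False; break
if ok:
    move_l((*P(y),258),None,40); wait(.2); f=fm(); print("up",f)
    im=get_image("side"); cv2.imwrite("pics/side_up.png",cv2.resize(im[180:400,180:480,::-1],(800,586)))
    o,im,C=snap("w_up")
print(ok,get_obs()["t"])
```

```text
eased [ 0.9  -2.21 -2.99 -0.56 -0.35 -0.44]
212.8 [ 2.17 -3.81 -8.18 -0.9  -0.63 -0.34]
213.8 [  2.99  -2.32 -10.45  -0.76  -0.67  -0.37]
214.8 [  1.44  -1.05 -12.64  -0.55  -0.51  -0.4 ]
215.8 [  0.75  -0.46 -12.9   -0.25  -0.29  -0.36]
216.8 [  0.29   0.17 -12.41  -0.1   -0.21  -0.36]
217.8 [  0.33   0.68 -11.89   0.04  -0.14  -0.37]
218.8 [  0.42  -0.1  -11.35   0.12  -0.01  -0.41]
219.8 [ -0.48   0.47 -11.81   0.2   -0.03  -0.39]
220.8 [ -0.54   0.19 -11.61   0.21   0.01  -0.37]
221.8 [ -0.25   0.45 -11.13   0.25   0.04  -0.38]
222.8 [ -0.43   0.78 -10.74   0.24   0.06  -0.34]
223.8 [ -0.78   0.36 -11.29   0.29   0.05  -0.35]
224.8 [ -0.67   0.99 -10.3    0.29   0.05  -0.31]
up [-0.41 -0.01 -6.59  0.03 -0.06  0.01]
True 33.8167
```

The lid is out and hangs free: the pull fell to 6.6 N, which matches lifter plus lid. I'll carry it level to just short of the ring and measure the ring and the lid's hang from there.

Run:
```python
from fit import *
from scipy.optimize import least_squares
np.set_printoptions(precision=1,suppress=True)
o=get_obs(); p=o["tcp_pos"]
move_l((p[0],p[1],340),None,100); move_l((415,272,340),None,170); wait(.5)
o,im,C=snap("w_ring"); f=o["wrist_force"]; print(o["t"],o["tcp_pos"],o["ee_rot"],f,o["moment"])
for d in regions_of("rest","wrist")[:2]:
    print("rest",d["score"],d["extent"]); m=d["region"].astype(np.uint8)
    cs=cv2.findContours(m,cv2.RETR_EXTERNAL,cv2.CHAIN_APPROX_NONE)[0]; h=np.zeros_like(m); cv2.drawContours(h,cs,-1,1,-1)
    print(iou_fit(h,disc(132,0,45),[510,342],[8,8],C))
ztop=o["tcp_pos"][2]-151+6
for d in regions_of("lid","wrist")[:2]:
    print("lid",d["score"],d["extent"]); m=d["region"].astype(np.uint8)
    c=max(cv2.findContours(m,cv2.RETR_EXTERNAL,cv2.CHAIN_APPROX_NONE)[0],key=len)[:,0]
    c=c[c[:,1]<d["extent"][1]]  # far half
    q=np.array([plane(v,ztop,C)[:2] for v in c])
    r=least_squares(lambda s:np.hypot(*(q-s[:2]).T)-62,q.mean(0),loss="soft_l1"); print("lid c",r.x,np.abs(r.fun).mean(), "tool frame",rz(o["ee_rot"][2]).T@(r.x-o["tcp_pos"][:2]))
a=cv2.imread("pics/w_ring.png"); im=get_image("side"); cv2.imwrite("pics/ring2.png",np.hstack([cv2.resize(a,(400,300)),cv2.resize(im[60:360,150:550,::-1],(400,300))]))
```

```text
38.7583 [415. 272. 340.] [180.  -0.  36.] [ 0.3 -1.  -6.3] [ 0. -0. -0.]
rest 0.6 [318.8, 66.8, 131.8, 133.6]
(array([518.5, 355.3]), np.float64(0.98450700652025))
lid 0.87 [325.3, 228.4, 166.6, 154.2]
lid c [412.3 270.2] 0.34982631457679625 tool frame [-3.2  0.1]
```

View pics/ring2.png

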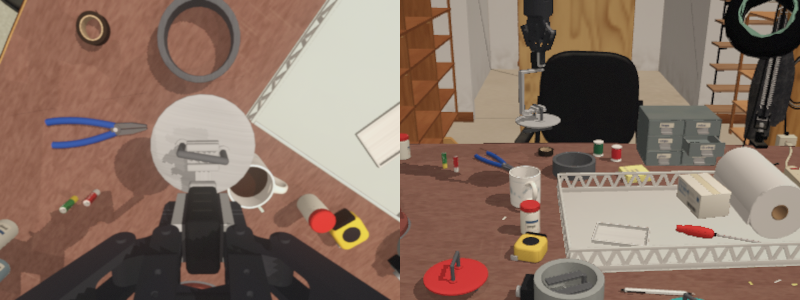

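The left half of the picture shows the lid held flat under the gripper with the ring ahead at (200,38). The right half, from the side camera, shows the lid hanging level and the ring clear. A quick cross-check of the ring from the fixed cameras, then the placing.

Run:
```python
from fit import *
np.set_printoptions(precision=1,suppress=True)
for c in("side","top"):
    get_image(c)
    for n,h,x0 in(("rest",45,[515,350]),("pot",62,[484,-291])):
        for d in regions_of(n,c)[:1]:
            m=d["region"].astype(np.uint8); cs=cv2.findContours(m,cv2.RETR_EXTERNAL,cv2.CHAIN_APPROX_NONE)[0]; k=np.zeros_like(m); cv2.drawContours(k,cs,-1,1,-1)
            print(c,n,round(d["score"],2),iou_fit(k,disc(132,0,h),x0,[8,8],cam(c)))
print(get_obs()["t"])
```

```text
side rest 0.66 (array([514.6, 363.1]), np.float64(0.8019688893723486))
side pot 0.95 (array([ 479.8, -283.4]), np.float64(0.8467689206124339))
top rest 0.72 (array([532.2, 352.1]), np.float64(0.15550774904508935))
top pot 0.94 (array([ 483.7, -294.8]), np.float64(0.8972731689542087))
39.2583
```

The side camera's ring-to-pot offset agrees with the wrist fit to within 1 mm, so I'll place the lid.

Run:
```python
from fit import *
np.set_printoptions(precision=2,suppress=True)
R=np.array([518.5,355.3]); P=lambda y,d=0:R+(3.2+d)*rz(y)[:,0]
def fm(n=2):
    a=[]
    for _ in range(n): wait(.02); o=get_obs(); a.append(np.r_[o["wrist_force"],o["moment"]])
    return np.mean(a,0)
move_l((*P(36),300),None,120); move_l((*P(36),232),None,70); wait(.2); f0=fm(4); print(f0,get_obs()["t"])
move_l((*P(36),203),None,25); f=fm(); print(203,f-f0); z=203
ok=abs((f-f0)[2])<2.5
while ok and z>190:
    z-=1; move_l((*P(36),z),None,20); f=fm()-f0; print(z,f[:3])
    if f[2]>2.3: break
print("contact",z,get_obs()["t"])
if ok and 191<z<201:
    zz=z-7; move_l((*P(36),zz),None,40); print(fm()-f0)
    move_l((*P(25),zz),(180,0,25),15); print("aligned",fm()-f0, get_obs()["t"])
    o,im,C=snap("w_down"); get_image("side")
    cv2.imwrite("pics/down.png",cv2.resize(im[60:360,160:480,::-1],(640,600)))
```

```text
[ 0.05 -0.26 -6.85  0.07 -0.05 -0.01] 41.9833
203 [0.19 0.61 0.37 0.   0.01 0.  ]
202 [-0.01  0.11  0.66]
201 [-0.3  -0.2   0.21]
200 [0.06 0.48 0.15]
199 [-0.68 -0.35 -0.25]
198 [0.49 0.01 0.34]
197 [0.3  0.29 0.49]
196 [-0.38  0.67 -0.19]
195 [0.8  0.56 1.89]
194 [-1.1  -0.16  4.49]
contact 194 45.875
[-0.22  0.38  4.95 -0.05  0.04  0.02]
aligned [-0.53  0.44  4.47 -0.07  0.03  0.01] 46.6083
```

View pics/down.png

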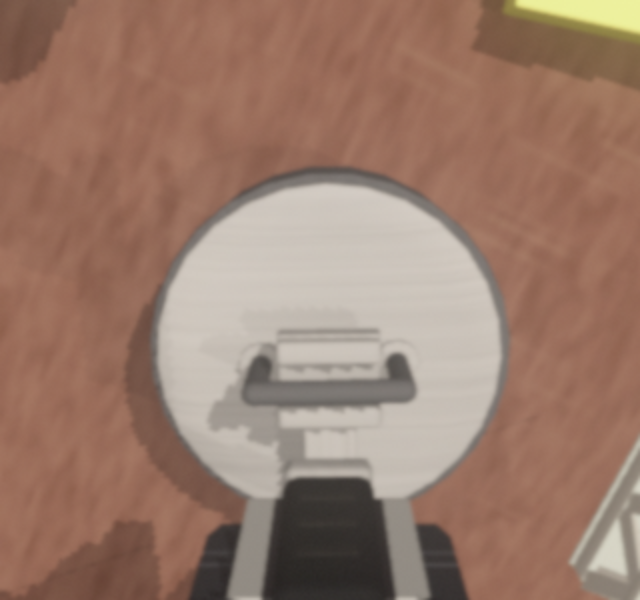

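The lid lies flat and centred on the ring, the paddle is aligned in the window with even gaps, and the bar is free. Next I'll withdraw, remeasure the tray on the way and stand the lifter back.

Run:
```python
from fit import *
np.set_printoptions(precision=1,suppress=True)
R=np.array([518.5,355.3]); P=lambda y,d=0:R+(3.2+d)*rz(y)[:,0]
z=get_obs()["tcp_pos"][2]; f0=get_obs()["wrist_force"]
move_l((*P(25,-30),187),None,60); print(get_obs()["wrist_force"]-f0)
move_l((*P(25,-66),187),None,90); print(get_obs()["wrist_force"]-f0)
move_l((*P(25,-66),260),None,120)
get_image("side"); print("lid side",[(round(d["score"],2),np.array(d["extent"])) for d in spot_in("lid","side")][:3])
u=rz(-13)[:,0]; pl=np.array([638.5,-45])
move_l((*(pl-110*u),330),(180,0,-13),200); wait(.2)
o,im,C=snap("w_tray"); print(o["t"],o["tcp_pos"],o["ee_rot"])
for d in regions_of("tray","wrist")[:2]:
    m=d["region"].astype(np.uint8); c=np.vstack(cv2.findContours(m,cv2.RETR_EXTERNAL,cv2.CHAIN_APPROX_NONE)[0]); h=np.zeros_like(m); cv2.fillConvexPoly(h,cv2.convexHull(c),1)
    print(d["score"],np.array(d["extent"]),iou_fit(h,box(130,90,0,12),[619,-40.5,-13],[5,5,5],C))
```

```text
[-0.3  0.7  0.4]
[-0.2  0.6  0.2]
lid side [(0.87, array([204.5, 334.2,  65.8,  43.1])), (0.81, array([443.8, 379.4,  75.8,  47.4])), (0.74, array([323.1, 214.9,  36.9,  23.8]))]
50.9333 [531.2 -19.7 329.8] [-180.     0.   -12.9]
0.97 [326.7 107.7  86.2 131.3] (array([615.6, -40. , -13.9]), np.float64(0.9816204756449931))
0.25 [325.3 330.9  57.8 214.3] (array([619. , -40.5, -13. ]), np.float64(0.0))
```

Run:
```python
from fit import *
np.set_printoptions(precision=1,suppress=True)
u=rz(-13.9)[:,0]; T=np.array([615.6,-40])+23*u
move_l((*T,200),(180,0,-13.9),130); move_l((*T,131),None,60); wait(.15); f0=get_obs()["wrist_force"]; z=131
while z>124:
    z-=.7; move_l((*T,z),None,20); wait(.04); f=get_obs()["wrist_force"]-f0
    if f[2]>2: break
print("floor at",z,f,get_obs()["t"])
grip(30); wait(.2); grip(85); o=get_obs(); print(o["grip_width"],o["wrist_force"],o["t"])
move_l((*T,230),None,120); goto((530,-20,340),(180,0,-13.9)); wait(.1)
o,im,C=snap("w_end"); s=get_image("side")
d=spot_in("lifter_grip","side")[0]; S=cam("side"); print("grip side",d, "expected top-cent",proj((*(T-3*u),142),S))
m=dark(im,(*proj((*T,150),C),50,70),90); print(m.sum(),iou_fit(m,box(32,18,120,164),[*(T-3*u),-14],[5,5,5],C),T)
cv2.imwrite("pics/end.png",np.hstack([cv2.resize(im[:,:,::-1],(400,300)),cv2.resize(s[180:380,220:487,::-1],(400,300))])); print(o["t"])
```

```text
floor at 125.40000000000003 [-1.   0.5  6.3] 56.275
85.2458436204625 [ 0.3  0.3 -0.2] 57.3417
grip side {'extent': [375.7, 268.6, 31.2, 65.4], 'score': 0.78} expected top-cent [384.  243.4]
1069 (array([634.2, -44.4, -12.3]), np.float64(0.8279375030611745)) [637.9 -45.5]
59.1333
```

Run:
```python
import cv2,numpy as np
print(cv2.imread("pics/end.png").shape)
```

```text
(300, 800, 3)
```

The picture budget is used up, so this last check was by numbers. The grip fits at (634,−44), within 1 mm of the tray place, with the same upright outline as at the start. The lid shows on the ring. Handing in.

```bash
python3 -c "
from station import *
print(sign_off())"
```

```text
the job is handed in; nothing more can be done
None
```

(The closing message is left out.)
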